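# Pin the hearing-aid case at its airing gap

### The arm

A 7-joint arm with a two-finger parallel gripper is mounted at the origin on the work surface. World frame = base frame: x ahead of the robot, y to its left, z up, the work surface at z = 0. Lengths are in mm, angles in rad, forces in N, time in s.
With the tool pointing down it reaches from about 400 to 875 mm from the base axis. Payload 6.5 kg.
Tool frame: the origin (TCP) lies on the centre line of the jaws, within the pads' length; the fingertips stand 25 mm ahead of it and the grasp point (between the pads) lies 6 mm ahead of it; z points along the fingers, y is the line along which they close (so a half turn about z gives the same grasp; the last joint's range is limited). The gripper opens to 88 mm and grips with 3 to 60 N. Pads are 18 mm wide; open, the fingers measure 123 mm over their backs; the gripper's body (75 mm by 187 mm) begins 45 mm behind the grasp point.
Start: joints at [1.083, 0.536, -0.004, 1.538, 0.003, 1.067, -0.071], TCP at [266.108, -593.023, 263.716] pointing down, gripper open.
Joint ranges: [-2.7, 2.7], [-0.37, 2.16], [-1.27, 1.26], [0.24, 2.4], [-1.31, 4.45], [0.19, 1.91], [-2.76, 2.76]. Speed limits (rad/s): [2.39, 2.39, 3.14, 3.14, 3.14, 3.14, 3.14].

### API

Orientations are given as a rotation vector (axis times angle).
In Python, from workcell import env gives the robot as it stands.
- The arm moves only by the tool arm_command, never from a script. Its argument "rows" is a list of rows, each an object with "grip": the finger opening in mm, from 0 to 88.1; "offset": the shift along the tool's x, y, z in mm, a list of three; "roll": the turn about the tool's z in rad. A call has 1 to 12 rows; each row is the pose to reach, as a shift and turn from the pose commanded when the call began, along the tool's axes at that moment; what a row does not reach only later rows make up. A row lasts 1/12 s, in which the tool goes at most 41.7 mm and 7.16 degrees, less where a joint would pass 70% of its speed; a pose out of reach is approached as far as the arm can. A call with a gripper value outside its range is refused whole. The fingers move at their own pace and stop on an object; "force" is the grip in N (left out, the last holds). Time passes only in rows, so rows that repeat a pose let the fingers close. It gives the time, the measured TCP pose, the force, the opening and the grip force at its end, in the units of the state.
- env.observe(): the state, without advancing time (a new reading comes with each control period).
- env.snapshot(name): name is "side" or "top"; returns the picture (400x640x3 uint8, red, green, blue); there is no depth.
- env.get_calibration(name): a dict with "fx", "fy", "cx", "cy" (pixels), "xyz" and "attitude" of the camera in the world. Camera axes: x right, y down, z forward; pixel columns grow to the right and rows downward; lengths in mm; the calibration is good to about 2 mm. A picture is of the moment at which its call begins. get_calibration takes no time and is no camera call.
- env.hand_in(): hands the job in; it is judged then, once.
The state is a dict: "t": time; "joint_pos": joint angles; "qvel": joint speeds; "joint_efforts": joint torques, N m; "ee_pos": TCP position; "eef_rot": TCP orientation; "force": force on the tool from outside, world axes, zero at the start; "torque": the same for the moment, N m; "gripper_width": finger opening in mm; "grip_force": force on a finger pad.
Only numpy, scipy, OpenCV 4.12 (cv2) and the standard library are available. Lean on these libraries where they do the work, as an engineer would, in place of code of your own. Each camera call takes 0.05 s, during which the arm holds its last target. There are 200 camera calls.

### The job

Lock the lid of the hearing-aid case at its airing gap for the night: take the steel pin out of its holder, put it through the knuckle on the sliding lid, slide the lid until that hole lies over the hole in the bar below (find it by feel) and push the pin through both until its head sits down on the lid's knuckle, then let go. Be gentle, never force the pin or press hard on the case, and leave the other things where they are.

Things in the scene. Friction and masses are not known exactly. Their poses are not given: they have to be found in the camera images.
- case: Slim aluminium case, 84 x 160 x 25 mm, stuck on a round dark silicone pad (150 mm across, 3 mm thick) and so unable to move. Origin: centre of the pad's underside, on the table. Its y axis is the slide direction of the lid, z is up. An aluminium bar (the lower knuckle) runs along its +x flank.
- bar_mid (a point): Point fixed on the case at (56, -2, 21) mm, axes as the case's: on the top face of the bar, 24 mm wide, 144 mm long along y, 17 mm thick, clamped hard. The bar's one vertical through hole (9 mm, small chamfer) is set differently each time: anywhere within 16 mm of this point along y, x = 0. The holes line up with the lid joint at 0.002 to 0.034; no stop or click there.
- lid (a joint): Opening of the case's sliding lid in m: 0 fully closed, growing as the lid slides along the case's +y, up to 0.075. It starts 0.046 to 0.070 open; it slides stiffly (about 1.5 N) and stays where it is left. The lid is a flat plate 84 x 160 mm, top face 31.5 mm above the table.
- lid_hole (a point): Centre of the upper mouth of the 10 mm vertical through hole (small chamfer) in the lid's knuckle, axes as the case's: an aluminium block, 24 x 40 mm (x, y), 10 mm thick, moving with the lid. In the case's frame x = 56 mm, y = lid joint - 20 mm. Top face 32.5 mm, lower face 22.5 mm above the table: 1.5 mm above the bar, which lies below it over all the travel used.
- pin: Steel pin, 50 g, upright in its holder: a round shank 8 mm in diameter and 27 mm long whose lowest 3 mm taper to 6.6 mm, with a round head above it 18 mm in diameter and 30 mm tall (57 mm over all). Origin: centre of the tip's end face; z points up to the head. In the holder the tip stands 7 mm above the table, the head's underside 34 mm. It fits the holder loosely (hole 11 mm).
- pin_tip (a point): Centre of the pin's lower end face (the same as the pin's origin).
- holder_pin: White plastic filter holder, 34 mm cube with a hole, fixed to the table, in which the pin is parked. Origin: centre of the underside.
- holder_b: White plastic filter holder, 34 mm cube, loose, with a thin plastic stick in it up to 38 mm; leave alone. Origin: centre of the underside.
- holder_c: The same as holder_b; leave alone.
- flashlight: Black plastic flashlight, 119 mm long along its x, 34 mm across, lying; leave alone. Origin: underside, middle.
- bottle: Clear glass bottle with a cork, 56 mm across, 118 mm tall; leave alone. Origin: centre of the underside.
- battery_box: Small cardboard box, 55 x 40 x 18 mm; leave alone. Origin: centre of the underside.
- cup: White mug, 72 mm across, 75 mm tall; leave alone. Origin: centre of the underside.
There are look-alikes about, which are no part of the job. There is more than one size of the pin; the job needs the smallest.

How it is judged:
By the outcome, as a careful person would: the job done as asked, in the order asked, and still so for the second after the job is handed in, with the robot touching nothing.
It also fails if it takes over 72 s, if anything falls off the work surface, if the arm or the gripper's body presses on something with over 40 N, if the wrist force passes 120 N, or if a joint passes its speed limit or range.

## Working session

There is one attempt and no reset: what is moved stays moved. The work goes in short steps, Python scripts to look and compute and a tool call to move; the robot and the scene stay as the last step left them, time stands still between calls to the robot, and variables do not carry over. Pictures are saved under pics/ and viewed, at most 10 in all, crops included, and the job is handed in when it is done.

Besides the shell and the picture viewer there is one more tool, called after "Call:" as name([rows], argument=value, ...), one row to a line, values as JSON. arm_command: Moves the arm, as the interface text tells. Its arguments: {"type":"object","properties":{"rows":{"type":"array"},"force":{"type":"number"}},"required":["rows"]}

```bash
mkdir -p pics; python3 - <<'E'
from workcell import env
import cv2
for n in("top","side"):
    cv2.imwrite(f"pics/{n}0.png",env.snapshot(n)[:,:,::-1]); print(n,env.get_calibration(n))
print(env.observe())
E
```

```text
top {'fx': 516.619837046624, 'fy': 516.619837046624, 'cx': 324.2417518047153, 'cy': 196.5972892004733, 'xyz': array([ 338.69487957,   17.32402801, 1510.88036564]), 'attitude': array([-2.16223017,  2.12577813, -0.16485566])}
side {'fx': 372.2867421866716, 'fy': 372.2867421866716, 'cx': 310.9552183739214, 'cy': 194.65089353384846, 'xyz': array([106.31585418, 588.50090945, 582.37602329]), 'attitude': array([-0.78033882,  2.4337675 , -1.23212584])}
{'t': 0.1, 'joint_pos': array([ 1.08278018,  0.53707865, -0.00442474,  1.53872184,  0.00260322,
        1.06729583, -0.07120085]), 'qvel': array([-3.11466420e-04, -1.07481292e-04, -8.09155816e-05, -1.98725229e-03,
       -2.67132397e-03,  1.66039697e-03, -1.75450354e-03]), 'joint_efforts': array([ 1.98553338e-03, -5.72081244e+01,  9.93594043e-01, -2.52230930e+01,
       -5.61723544e-02,  1.35137732e-02,  5.32896377e-05]), 'ee_pos': array([ 265.9051455 , -592.58590017,  262.9548728 ]), 'eef_rot': array([-3.07055597e+00, -6.57478248e-01,  6.76596805e-04]), 'force': array([ 0.35743651, -0.09066078,  0.01463276]), 'torque': array([ 0.00774051, -0.02174304, -0.01229039]), 'grip_force': 0.0, 'gripper_width': 88.08229991905853}
```

View pics/top0.png

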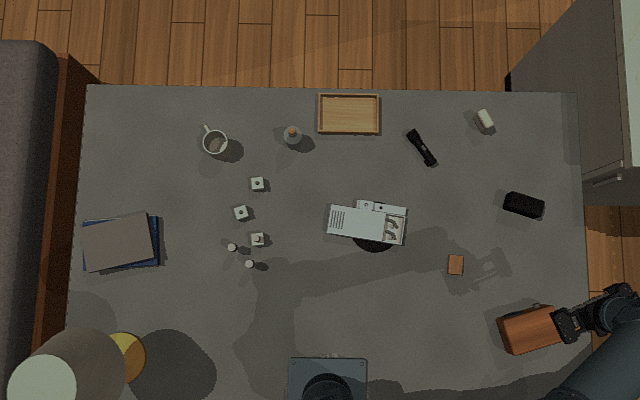

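View pics/side0.png

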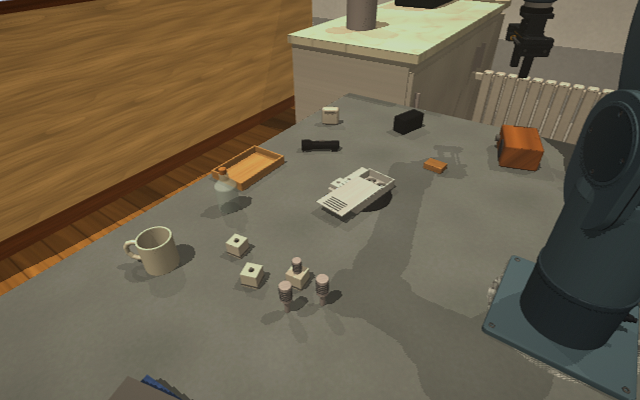

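Top view: holders at (257,184), (240,213) and (257,240), two free-standing knobs at (232,247) and (249,264), and the case at (367,223). In the side view, the pin in its holder is at (297,268), with the knobs at (286,293) and (322,287). Next I'll take close crops.

```bash
cat > h.py <<'E'
import numpy as np, cv2
from scipy.spatial.transform import Rotation as R
from workcell import env
C={n:env.get_calibration(n) for n in("top","side")}
def ray(n,u,v):
    c=C[n]; d=R.from_rotvec(c["attitude"]).apply([(u-c["cx"])/c["fx"],(v-c["cy"])/c["fy"],1]); return c["xyz"],d
def plane(n,u,v,z):
    o,d=ray(n,u,v); return (o+d*(z-o[2])/d[2]).round(1)
def proj(n,p):
    c=C[n]; q=R.from_rotvec(c["attitude"]).inv().apply(np.array(p)-c["xyz"]); return np.array([c["fx"]*q[0]/q[2]+c["cx"],c["fy"]*q[1]/q[2]+c["cy"]]).round(1)
E
python3 - <<'E'
from h import *
t=cv2.imread("pics/top0.png");s=cv2.imread("pics/side0.png")
a=cv2.resize(t[190:255,320:420],(800,520),interpolation=cv2.INTER_CUBIC)[:300*2]
b=cv2.resize(t[170:275,215:285],(400,600),interpolation=cv2.INTER_CUBIC)
c=cv2.resize(s[225:315,220:340],(400,300),interpolation=cv2.INTER_CUBIC)
d=cv2.resize(s[160:220,310:400],(400,267),interpolation=cv2.INTER_CUBIC)
cv2.imwrite("pics/c1.png",a)
o=np.zeros((600,800,3),np.uint8);o[:,:400]=b;o[:300,400:]=c;o[300:567,400:]=d
cv2.imwrite("pics/c2.png",o)
E
```

```text
(no output)
```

View pics/c1.png

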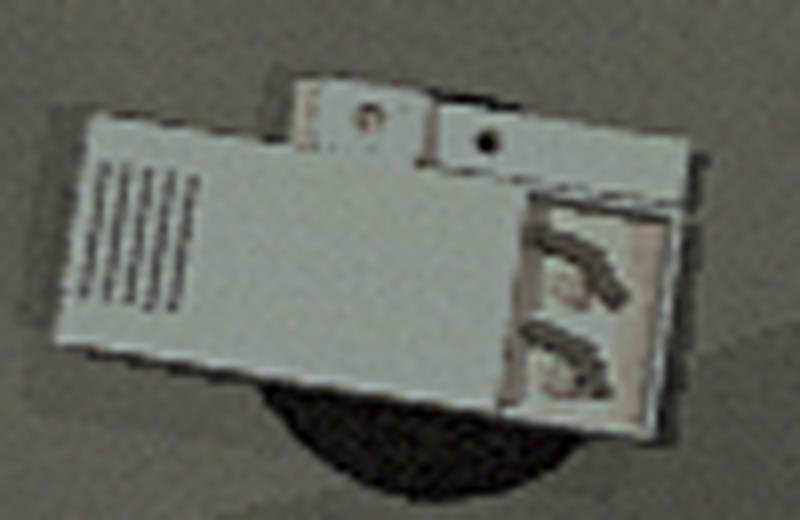

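View pics/c2.png

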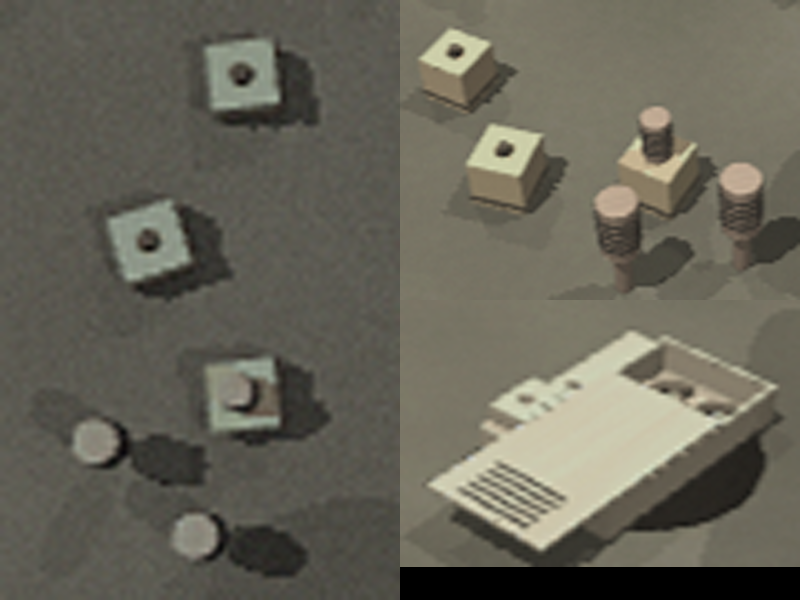

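The parked pin at top (257,238) is visibly the smallest. The other two pins, at (232,247) and (249,264), are the larger look-alikes, and the empty holders are at (257,184) and (240,213). The lid knuckle hole is at about (366,205) and the bar hole is visible at about (381,208).

```bash
python3 - <<'E'
from h import *
f=lambda u,v,z:plane("top",320+(u+.5)/8-.5,190+(v+.5)/8-.5,z)
L=f(370,118,32.5);B=f(488,140,21); print("lid",L,"bar",B)
# lid plate corners (z31.5): FL,NL,FR,NR
P=[f(92,117,31.5),f(57,343,31.5),f(530,190,31.5),f(500,408,31.5)];print(P)
for a,b in((0,2),(1,3)): d=P[a]-P[b];print("yaw",np.arctan2(d[1],d[0])-np.pi/2,np.hypot(*d[:2]))
a,b=f(690,138,21),f(440,103,21);d=b-a;print("bar yaw",np.arctan2(d[1],d[0])-np.pi/2)
g=lambda u,v,z:plane("top",215+(u+.5)*70/400-.5,170+(v+.5)*105/600-.5,z)
print("pin head",g(239,391,64),"others",g(97,441,70),g(197,535,70),"holder top",g(242,396,34))
k=lambda u,v,z:plane("side",220+(u-400+.5)*.3-.5,225+(v+.5)*.3-.5,z)
m=lambda u,v,z:plane("side",310+(u-400+.5)*.225-.5,160+(v-300+.5)*.225-.5,z)
print("side pin",k(655,118,64),"lid",m(526,398,32.5),"bar",m(573,384,21))
print(R.from_rotvec(env.observe()["eef_rot"]).as_matrix().round(3))
E
```

```text
lid [ 543.2 -105.    32.5] bar [ 537.4 -148.9   21. ]
[array([541.9,  -4.6,  31.5]), array([460. ,   6.7,  31.5]), array([ 518.1, -162.8,   31.5]), array([ 439.4, -152. ,   31.5])]
yaw -0.14932266069369704 159.98024878090422
yaw -0.12908290847366155 160.03140316825318
bar yaw -0.12354341620472487
pin head [438.4 203.3  64. ] others [412.5 270.6  70. ] [368.  220.3  70. ] holder top [438.  205.6  34. ]
side pin [437.4 205.6  64. ] lid [ 542.5 -105.2   32.5] bar [ 536.2 -148.9   21. ]
[[ 0.912  0.409 -0.001]
 [ 0.409 -0.912  0.001]
 [-0.    -0.001 -1.   ]]
```

Call:
arm_command([
  {"grip": 44, "offset": [411, -246, 63], "roll": 0.552},
  {"grip": 44, "offset": [411, -246, 63], "roll": 0.552},
  {"grip": 44, "offset": [411, -246, 63], "roll": 0.552},
  {"grip": 44, "offset": [411, -246, 63], "roll": 0.552},
  {"grip": 44, "offset": [411, -246, 63], "roll": 0.552},
  {"grip": 44, "offset": [411, -246, 63], "roll": 0.552},
  {"grip": 44, "offset": [411, -246, 63], "roll": 0.552},
  {"grip": 44, "offset": [411, -246, 63], "roll": 0.552},
  {"grip": 44, "offset": [411, -246, 63], "roll": 0.552},
  {"grip": 44, "offset": [411, -246, 63], "roll": 0.552},
  {"grip": 44, "offset": [411, -246, 63], "roll": 0.552},
  {"grip": 44, "offset": [411, -246, 63], "roll": 0.552},
])

```text
t: 1.1
ee_pos: [542.4, -195.1, 199.9]
eef_rot: [-3.133, 0.197, 0.0]
force: [0.1, 1.8, 0.6]
gripper_width: 43.9
grip_force: 0.0
```

Call:
arm_command([
  {"grip": 44, "offset": [-155, -382, 80], "roll": 0},
  {"grip": 44, "offset": [-155, -382, 80], "roll": 0},
  {"grip": 44, "offset": [-155, -382, 80], "roll": 0},
  {"grip": 44, "offset": [-155, -382, 80], "roll": 0},
  {"grip": 44, "offset": [-155, -382, 80], "roll": 0},
  {"grip": 44, "offset": [-155, -382, 80], "roll": 0},
  {"grip": 44, "offset": [-155, -382, 80], "roll": 0},
  {"grip": 44, "offset": [-155, -382, 80], "roll": 0},
  {"grip": 44, "offset": [-155, -382, 80], "roll": 0},
  {"grip": 44, "offset": [-155, -382, 80], "roll": 0},
  {"grip": 44, "offset": [-155, -382, 80], "roll": 0},
  {"grip": 44, "offset": [-155, -382, 80], "roll": 0},
])

```text
t: 2.1
ee_pos: [434.8, 201.5, 120.1]
eef_rot: [-3.135, 0.195, 0.002]
force: [1.0, -0.4, -0.4]
gripper_width: 43.9
grip_force: 0.0
```

```bash
python3 - <<'E'
from h import *
s=env.snapshot("side");o=env.observe();print(o["ee_pos"],o["eef_rot"],R.from_rotvec(o["eef_rot"]).as_matrix().round(3)[:,:2],o["force"])
print(proj("side",o["ee_pos"]+[0,0,-25]),proj("side",[438,204,64]))
cv2.imwrite("pics/s1.png",cv2.resize(s[170:330,200:400,::-1],(750,600),interpolation=cv2.INTER_CUBIC))
E
```

```text
[435.73542536 198.9804835  120.38621826] [ 3.13456083e+00 -2.00631089e-01 -1.25352461e-03] [[ 0.992 -0.127]
 [-0.127 -0.992]
 [-0.001  0.001]] [-0.30714085 -0.31033706  0.2332992 ]
[298.2 246.5] [296.4 259.4]
```

View pics/s1.png

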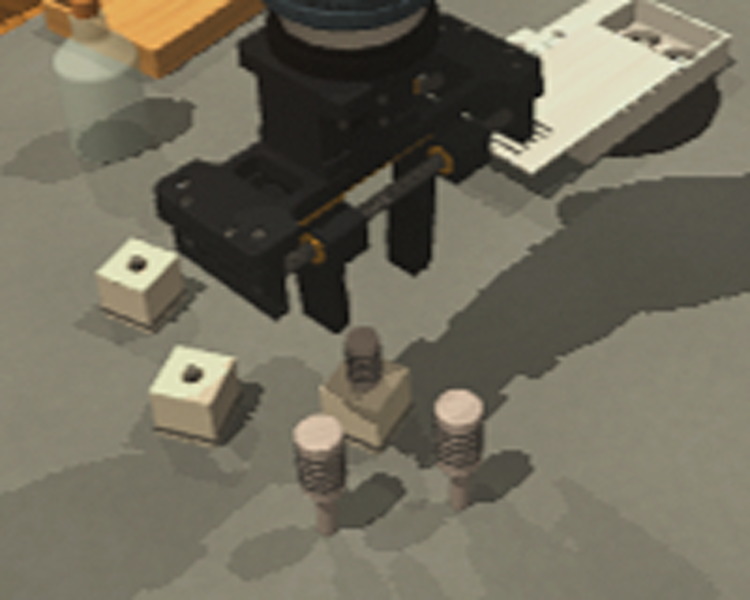

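The gripper hovers over the pin. The fingertips show at crop (410,270) and (335,328), with the pin head between and below them at (363,345), and everything around is clear.

Call:
arm_command([
  {"grip": 44, "offset": [1.5, -4, 10], "roll": 0},
  {"grip": 44, "offset": [1.5, -4, 25], "roll": 0},
  {"grip": 44, "offset": [1.5, -4, 40], "roll": 0},
  {"grip": 44, "offset": [1.5, -4, 52], "roll": 0},
  {"grip": 44, "offset": [1.5, -4, 58], "roll": 0},
  {"grip": 44, "offset": [1.5, -4, 58], "roll": 0},
  {"grip": 44, "offset": [1.5, -4, 58], "roll": 0},
])

```text
t: 2.73
ee_pos: [438.7, 201.3, 62.6]
eef_rot: [3.134, -0.207, -0.0]
force: [0.1, -0.7, -0.1]
gripper_width: 44.1
grip_force: 0.0
```

```bash
python3 - <<'E'
from h import *
for i in range(4):
    s=env.snapshot("side" if i%2 else "top");o=env.observe();print(o["ee_pos"],o["force"])
    if i==1: cv2.imwrite("pics/s2.png",cv2.resize(s[220:300,250:350,::-1],(750,600),interpolation=cv2.INTER_CUBIC))
E
```

```text
[438.88266533 201.72941095  62.99450212] [ 0.6916445  -0.01485642  0.37505337]
[438.92220862 202.02563741  63.22617538] [-0.15996633 -0.21319561 -0.12330068]
[438.90818116 202.25405845  63.33210547] [-0.76149937  0.09560388  1.03099789]
[438.82657373 202.36731241  63.33516812] [0.36279261 0.4451006  0.41466288]
```

View pics/s2.png

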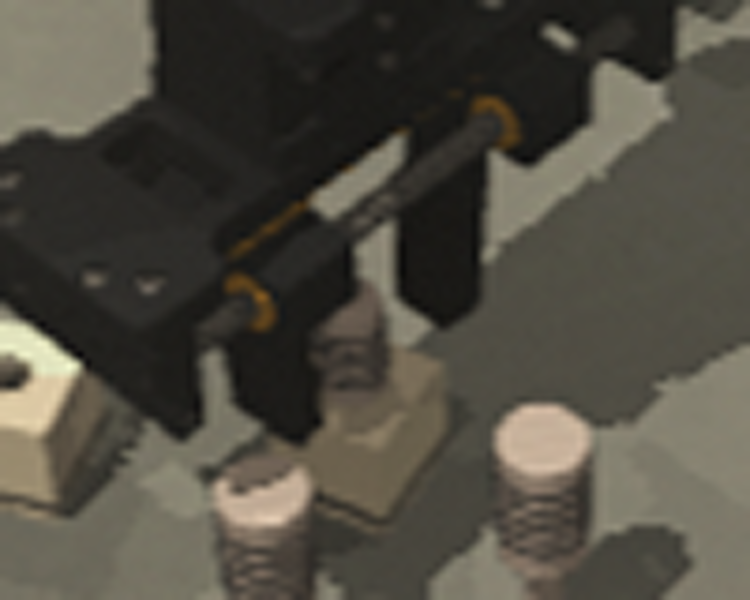

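Call:
arm_command([
  {"grip": 30, "offset": [0, -1.5, 0], "roll": 0},
  {"grip": 22, "offset": [0, -1.5, 0], "roll": 0},
  {"grip": 14, "offset": [0, -1.5, 0], "roll": 0},
  {"grip": 14, "offset": [0, -1.5, 0], "roll": 0},
  {"grip": 14, "offset": [0, -1.5, 0], "roll": 0},
  {"grip": 14, "offset": [0, -1.5, 0], "roll": 0},
], force=20)

```text
t: 3.43
ee_pos: [438.6, 204.1, 62.9]
eef_rot: [-3.135, 0.204, -0.0]
force: [-0.4, 1.1, 1.7]
gripper_width: 17.6
grip_force: 20.0
```

Call:
arm_command([
  {"grip": 14, "offset": [0, 0, -15], "roll": 0},
  {"grip": 14, "offset": [0, 0, -40], "roll": 0},
  {"grip": 14, "offset": [0, 0, -62], "roll": 0},
  {"grip": 14, "offset": [15, 30, -62], "roll": 0},
  {"grip": 14, "offset": [30, 65, -62], "roll": 0},
  {"grip": 14, "offset": [48, 100, -62], "roll": 0},
  {"grip": 14, "offset": [65, 135, -62], "roll": 0},
  {"grip": 14, "offset": [83, 170, -62], "roll": 0},
  {"grip": 14, "offset": [100, 205, -62], "roll": 0},
  {"grip": 14, "offset": [118, 240, -62], "roll": 0},
  {"grip": 14, "offset": [133, 272, -62], "roll": 0},
  {"grip": 14, "offset": [144, 293, -62], "roll": 0},
])

```text
t: 4.43
ee_pos: [543.3, -110.1, 124.6]
eef_rot: [3.133, -0.211, 0.0]
force: [-0.3, -0.1, -1.1]
gripper_width: 17.3
grip_force: 20.0
```

```bash
cat > look.py <<'E'
from h import *
import sys
for i in range(4): s=env.snapshot("side");o=env.observe()
print(o["t"],o["ee_pos"].round(1),o["force"].round(1),o["gripper_width"],R.from_rotvec(o["eef_rot"]).as_matrix().round(3)[:,0])
if len(sys.argv)>1: cv2.imwrite(f"pics/{sys.argv[1]}.png",cv2.resize(s[135:223,320:410,::-1],(614,600),interpolation=cv2.INTER_CUBIC))
E
python3 look.py
```

```text
4.6333 [ 542.7 -105.6  124.3] [0.  0.2 0.4] 17.563107679576508 [ 0.991 -0.131 -0.001]
```

Call:
arm_command([
  {"grip": 14, "offset": [0.7, -0.6, 10], "roll": 0},
  {"grip": 14, "offset": [0.7, -0.6, 20], "roll": 0},
  {"grip": 14, "offset": [0.7, -0.6, 28], "roll": 0},
  {"grip": 14, "offset": [0.7, -0.6, 28], "roll": 0},
  {"grip": 14, "offset": [0.7, -0.6, 28], "roll": 0},
])

```text
t: 5.05
ee_pos: [543.2, -104.1, 95.7]
eef_rot: [-3.135, 0.202, 0.003]
force: [0.5, 0.0, -0.7]
gripper_width: 17.4
grip_force: 20.0
```

```bash
python3 look.py s3; python3 -c "
from h import *
o=env.observe()['ee_pos'];print(proj('side',o-[.7,0,56]),proj('side',[542.9,-105.1,32.5]))"
```

```text
5.25 [ 544.3 -104.8   97. ] [ 0.3 -0.  -0.1] 17.74033086181824 [ 0.992 -0.13   0.001]
[337.6 178.9] [337.8 181.6]
```

View pics/s3.png

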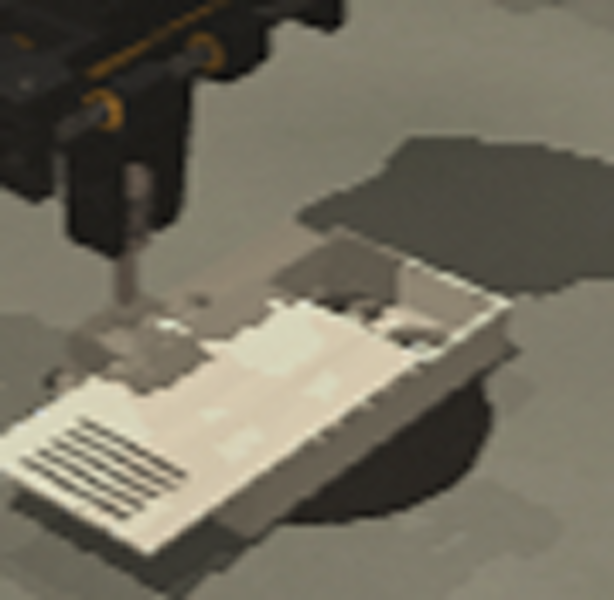

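The pin hangs upright with its tip at crop (123,303), about full (338,179). It lies over the hole's predicted pixel (338,182), so I'll descend gently.

Call:
arm_command([
  {"grip": 14, "offset": [-0.3, 0, 2], "roll": 0},
  {"grip": 14, "offset": [-0.3, 0, 4], "roll": 0},
  {"grip": 14, "offset": [-0.3, 0, 6], "roll": 0},
  {"grip": 14, "offset": [-0.3, 0, 8], "roll": 0},
  {"grip": 14, "offset": [-0.3, 0, 9], "roll": 0},
  {"grip": 14, "offset": [-0.3, 0, 10], "roll": 0},
  {"grip": 14, "offset": [-0.3, 0, 10], "roll": 0},
])

```text
t: 5.83
ee_pos: [543.5, -104.8, 86.5]
eef_rot: [-3.135, 0.204, 0.001]
force: [0.3, 1.1, -0.2]
gripper_width: 17.3
grip_force: 20.0
```

```bash
python3 look.py
```

```text
6.0333 [ 543.7 -104.8   86.8] [ 0.8  0.4 -0.3] 17.0238480620583 [ 0.992 -0.13   0.   ]
```

Call:
arm_command([
  {"grip": 14, "offset": [0, 0, 1], "roll": 0},
  {"grip": 14, "offset": [0, 0, 2], "roll": 0},
  {"grip": 14, "offset": [0, 0, 3], "roll": 0},
  {"grip": 14, "offset": [0, 0, 4], "roll": 0},
  {"grip": 14, "offset": [0, 0, 5], "roll": 0},
  {"grip": 14, "offset": [0, 0, 5], "roll": 0},
])

```text
t: 6.53
ee_pos: [543.5, -104.8, 81.5]
eef_rot: [-3.135, 0.204, 0.001]
force: [0.7, -0.3, -0.5]
gripper_width: 17.0
grip_force: 20.0
```

```bash
python3 look.py
```

```text
6.7333 [ 543.7 -104.8   81.7] [-0.4  0.4 -0.4] 17.275571910055753 [ 0.992 -0.13   0.   ]
```

Inside the lid hole with no load. Next I'll feel the walls across x to centre the pin.

Call:
arm_command([
  {"grip": 14, "offset": [0.5, 0, 0], "roll": 0},
  {"grip": 14, "offset": [1, 0, 0], "roll": 0},
  {"grip": 14, "offset": [1.4, 0, 0], "roll": 0},
  {"grip": 14, "offset": [1.4, 0, 0], "roll": 0},
])

```text
t: 7.07
ee_pos: [544.9, -104.9, 81.6]
eef_rot: [-3.135, 0.204, 0.001]
force: [-0.1, 0.7, 0.8]
gripper_width: 17.2
grip_force: 20.0
```

```bash
python3 look.py
```

```text
7.2667 [ 544.9 -105.    81.7] [-0.4  0.9  0.4] 17.20660975961675 [ 0.992 -0.13  -0.   ]
```

Call:
arm_command([
  {"grip": 14, "offset": [-0.7, 0, 0], "roll": 0},
  {"grip": 14, "offset": [-1.4, 0, 0], "roll": 0},
  {"grip": 14, "offset": [-2.2, 0, 0], "roll": 0},
  {"grip": 14, "offset": [-2.8, 0, 0], "roll": 0},
  {"grip": 14, "offset": [-2.8, 0, 0], "roll": 0},
])

```text
t: 7.68
ee_pos: [542.2, -104.7, 81.7]
eef_rot: [3.135, -0.204, 0.0]
force: [0.0, 0.6, -0.3]
gripper_width: 17.2
grip_force: 20.0
```

```bash
python3 look.py
```

```text
7.8833 [ 542.3 -104.7   81.7] [ 0.2 -0.5 -0.8] 16.987641073134014 [ 0.992 -0.13   0.   ]
```

Call:
arm_command([
  {"grip": 14, "offset": [-0.4, 0, 0], "roll": 0},
  {"grip": 14, "offset": [-0.8, 0, 0], "roll": 0},
  {"grip": 14, "offset": [-1.2, 0, 0], "roll": 0},
  {"grip": 14, "offset": [-1.2, 0, 0], "roll": 0},
])

```text
t: 8.22
ee_pos: [541.5, -104.5, 81.8]
eef_rot: [3.135, -0.204, 0.002]
force: [1.2, -0.2, -1.1]
gripper_width: 17.1
grip_force: 20.0
```

```bash
python3 look.py s4
```

```text
8.4167 [ 541.5 -104.5   81.8] [ 1.8 -0.3 -0.2] 17.222377334334343 [ 0.992 -0.13   0.001]
```

View pics/s4.png

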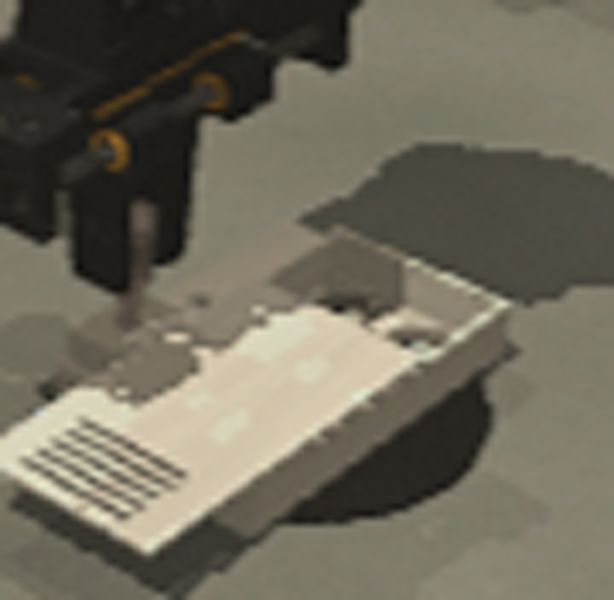

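The shank enters the knuckle at crop (128,322). The −x wall pushes back 1.8 N at 541.5, so next I'll probe the +x wall.

Call:
arm_command([
  {"grip": 14, "offset": [1, 0, 0], "roll": 0},
  {"grip": 14, "offset": [2, 0, 0], "roll": 0},
  {"grip": 14, "offset": [3, 0, 0], "roll": 0},
  {"grip": 14, "offset": [4.2, 0, 0], "roll": 0},
  {"grip": 14, "offset": [4.2, 0, 0], "roll": 0},
])

```text
t: 8.83
ee_pos: [544.9, -105.0, 81.5]
eef_rot: [-3.135, 0.204, 0.002]
force: [-1.5, 0.4, 0.3]
gripper_width: 17.2
grip_force: 20.0
```

```bash
python3 look.py
```

```text
9.0333 [ 544.9 -105.    81.5] [-1.1  0.2 -0.3] 17.226642888858503 [ 0.992 -0.13  -0.001]
```

Call:
arm_command([
  {"grip": 14, "offset": [-2.1, 0, 1], "roll": 0},
  {"grip": 14, "offset": [-2.1, 1, 2], "roll": 0},
  {"grip": 14, "offset": [-2.1, 4, 2], "roll": 0},
  {"grip": 14, "offset": [-2.1, 8, 2], "roll": 0},
  {"grip": 14, "offset": [-2.1, 12, 2], "roll": 0},
  {"grip": 14, "offset": [-2.1, 17, 2], "roll": 0},
  {"grip": 14, "offset": [-2.1, 22, 2], "roll": 0},
  {"grip": 14, "offset": [-2.1, 27, 2], "roll": 0},
  {"grip": 14, "offset": [-2.1, 32, 2], "roll": 0},
  {"grip": 14, "offset": [-2.1, 36, 2], "roll": 0},
  {"grip": 14, "offset": [-2.1, 39, 2], "roll": 0},
  {"grip": 14, "offset": [-2.1, 39, 2], "roll": 0},
])

```text
t: 10.03
ee_pos: [537.9, -144.6, 79.7]
eef_rot: [3.134, -0.206, 0.0]
force: [0.7, 0.1, -1.2]
gripper_width: 17.4
grip_force: 20.0
```

```bash
python3 look.py
```

```text
10.2333 [ 538.5 -143.6   79.9] [-0.3  0.2 -0.3] 17.50651091171122 [ 0.992 -0.13   0.001]
```

Call:
arm_command([
  {"grip": 14, "offset": [-0.3, 0, 1], "roll": 0},
  {"grip": 14, "offset": [-0.3, 0, 2], "roll": 0},
  {"grip": 14, "offset": [-0.3, 0, 3], "roll": 0},
  {"grip": 14, "offset": [-0.3, 0, 3.5], "roll": 0},
  {"grip": 14, "offset": [-0.3, 0, 3.5], "roll": 0},
])

```text
t: 10.65
ee_pos: [538.3, -143.4, 76.7]
eef_rot: [3.135, -0.204, 0.001]
force: [-1.0, 1.1, 4.7]
gripper_width: 17.5
grip_force: 20.0
```

```bash
python3 look.py s5
```

```text
10.85 [ 538.2 -143.4   76.7] [-0.7  0.4  4.9] 17.639891670395365 [ 0.992 -0.13   0.001]
```

View pics/s5.png

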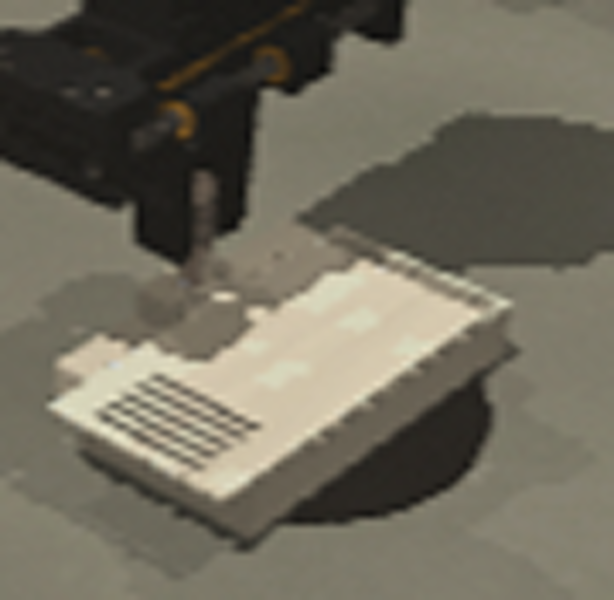

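The lid followed the pin (pin at crop (200,275)), and the tip rests on the bar at about 4.9 N. I'll ease off slightly and feel forward.

Call:
arm_command([
  {"grip": 14, "offset": [0, 0, -0.2], "roll": 0},
  {"grip": 14, "offset": [0, 0.8, -0.2], "roll": 0},
  {"grip": 14, "offset": [0, 1.6, -0.2], "roll": 0},
  {"grip": 14, "offset": [0, 2.4, -0.2], "roll": 0},
  {"grip": 14, "offset": [0, 3, -0.2], "roll": 0},
  {"grip": 14, "offset": [0, 3.5, -0.2], "roll": 0},
  {"grip": 14, "offset": [0, 3.5, -0.2], "roll": 0},
])

```text
t: 11.43
ee_pos: [538.0, -145.3, 76.6]
eef_rot: [-3.133, 0.203, -0.001]
force: [-0.7, 5.2, 5.4]
gripper_width: 17.3
grip_force: 20.1
```

```bash
python3 look.py
```

```text
11.6333 [ 538.  -145.3   76.6] [-0.3  4.5  4.9] 17.347808034797463 [ 0.992 -0.129  0.001]
```

Call:
arm_command([
  {"grip": 14, "offset": [0, 0, -0.5], "roll": 0},
  {"grip": 14, "offset": [0, 0.7, -0.5], "roll": 0},
  {"grip": 14, "offset": [0, 1.4, -0.5], "roll": 0},
  {"grip": 14, "offset": [0, 1.4, -0.5], "roll": 0},
])

```text
t: 11.97
ee_pos: [537.1, -148.8, 76.7]
eef_rot: [3.134, -0.205, -0.0]
force: [1.1, 1.8, 0.3]
gripper_width: 17.2
grip_force: 20.0
```

```bash
python3 look.py
```

```text
12.1667 [ 537.  -148.7   76.7] [ 0.8  0.6 -0.5] 17.145761805000323 [ 0.991 -0.13  -0.   ]
```

Call:
arm_command([
  {"grip": 14, "offset": [0, 0, 0.5], "roll": 0},
  {"grip": 14, "offset": [0, 0, 1], "roll": 0},
  {"grip": 14, "offset": [0, 0, 1], "roll": 0},
])

```text
t: 12.42
ee_pos: [536.8, -148.6, 75.7]
eef_rot: [3.135, -0.205, -0.001]
force: [-0.5, 0.7, -1.0]
gripper_width: 17.2
grip_force: 20.0
```

```bash
python3 look.py
```

```text
12.6167 [ 537.  -148.4   75.8] [-0.9 -0.1 -0.1] 17.19121688953762 [ 0.992 -0.13  -0.   ]
```

No load 1 mm below the bar's surface, so the tip is in the bar hole. Pushing on in small steps.

Call:
arm_command([
  {"grip": 14, "offset": [0, 0, 0.8], "roll": 0},
  {"grip": 14, "offset": [0, 0, 1.6], "roll": 0},
  {"grip": 14, "offset": [0, 0, 2.4], "roll": 0},
  {"grip": 14, "offset": [0, 0, 3], "roll": 0},
  {"grip": 14, "offset": [0, 0, 3], "roll": 0},
])

```text
t: 13.03
ee_pos: [537.1, -148.2, 72.7]
eef_rot: [-3.135, 0.204, 0.0]
force: [-0.1, -0.1, -0.9]
gripper_width: 16.8
grip_force: 20.0
```

```bash
python3 look.py
```

```text
13.2333 [ 537.2 -148.2   72.9] [-0.3  0.2 -0.5] 17.11309744184151 [ 0.992 -0.13   0.   ]
```

Call:
arm_command([
  {"grip": 14, "offset": [0, 0, 1.5], "roll": 0},
  {"grip": 14, "offset": [0, 0, 3], "roll": 0},
  {"grip": 14, "offset": [0, 0, 4], "roll": 0},
  {"grip": 14, "offset": [0, 0, 4], "roll": 0},
])

```text
t: 13.57
ee_pos: [537.0, -148.2, 68.6]
eef_rot: [-3.135, 0.204, 0.001]
force: [0.2, -0.3, -0.8]
gripper_width: 17.2
grip_force: 20.0
```

```bash
python3 look.py
```

```text
13.7667 [ 537.2 -148.3   68.9] [ 0.1 -0.2 -0.5] 17.745887398887522 [ 0.992 -0.13  -0.   ]
```

Call:
arm_command([
  {"grip": 14, "offset": [0, 0, 1.5], "roll": 0},
  {"grip": 14, "offset": [0, 0, 3], "roll": 0},
  {"grip": 14, "offset": [0, 0, 4.5], "roll": 0},
  {"grip": 14, "offset": [0, 0, 4.5], "roll": 0},
])

```text
t: 14.1
ee_pos: [537.0, -148.2, 64.0]
eef_rot: [-3.135, 0.204, 0.001]
force: [-0.1, 0.1, -0.8]
gripper_width: 17.4
grip_force: 20.0
```

```bash
python3 look.py
```

```text
14.3 [ 537.2 -148.2   64.4] [-0.8 -0.2 -1.1] 16.864943542471465 [ 0.992 -0.13  -0.   ]
```

Call:
arm_command([
  {"grip": 14, "offset": [0, 0, 1], "roll": 0},
  {"grip": 14, "offset": [0, 0, 2], "roll": 0},
  {"grip": 14, "offset": [0, 0, 2.6], "roll": 0},
  {"grip": 14, "offset": [0, 0, 2.6], "roll": 0},
])

```text
t: 14.63
ee_pos: [537.1, -148.2, 61.6]
eef_rot: [-3.135, 0.204, 0.001]
force: [0.3, 0.2, -0.9]
gripper_width: 17.2
grip_force: 20.0
```

```bash
python3 look.py
```

```text
14.8333 [ 537.2 -148.2   61.8] [-0.4 -0.5  0.1] 17.11476695438805 [ 0.992 -0.13   0.   ]
```

Call:
arm_command([
  {"grip": 14, "offset": [0, 0, 0.5], "roll": 0},
  {"grip": 14, "offset": [0, 0, 0.9], "roll": 0},
  {"grip": 14, "offset": [0, 0, 0.9], "roll": 0},
])

```text
t: 15.08
ee_pos: [537.4, -148.3, 61.3]
eef_rot: [3.135, -0.204, 0.0]
force: [-1.5, -0.2, 4.1]
gripper_width: 17.6
grip_force: 20.0
```

```bash
python3 look.py
```

```text
15.2833 [ 537.3 -148.2   61.3] [-2.3 -0.1  5.5] 17.24931950920546 [ 0.992 -0.13   0.   ]
```

Seated at TCP z 61.3, as predicted, with 5 N. Releasing and withdrawing.

Call:
arm_command([
  {"grip": 17, "offset": [0, 0, -0.6], "roll": 0},
  {"grip": 22, "offset": [0, 0, -0.6], "roll": 0},
  {"grip": 30, "offset": [0, 0, -0.6], "roll": 0},
  {"grip": 40, "offset": [0, 0, -0.6], "roll": 0},
  {"grip": 40, "offset": [0, 0, -0.6], "roll": 0},
  {"grip": 40, "offset": [0, 0, -15], "roll": 0},
  {"grip": 40, "offset": [0, 0, -40], "roll": 0},
  {"grip": 40, "offset": [0, 0, -70], "roll": 0},
  {"grip": 40, "offset": [0, 0, -100], "roll": 0},
  {"grip": 40, "offset": [0, 0, -130], "roll": 0},
  {"grip": 40, "offset": [0, 0, -150], "roll": 0},
  {"grip": 40, "offset": [0, 0, -150], "roll": 0},
])

```text
t: 16.28
ee_pos: [539.7, -148.9, 215.3]
eef_rot: [3.134, -0.205, 0.012]
force: [-0.1, 0.7, 0.3]
gripper_width: 39.8
grip_force: 0.0
```

```bash
python3 look.py s6
```

```text
16.4833 [ 536.3 -148.1  209.6] [-0.5 -0.5 -1.5] 40.21327949922211 [ 0.992 -0.13  -0.002]
```

View pics/s6.png

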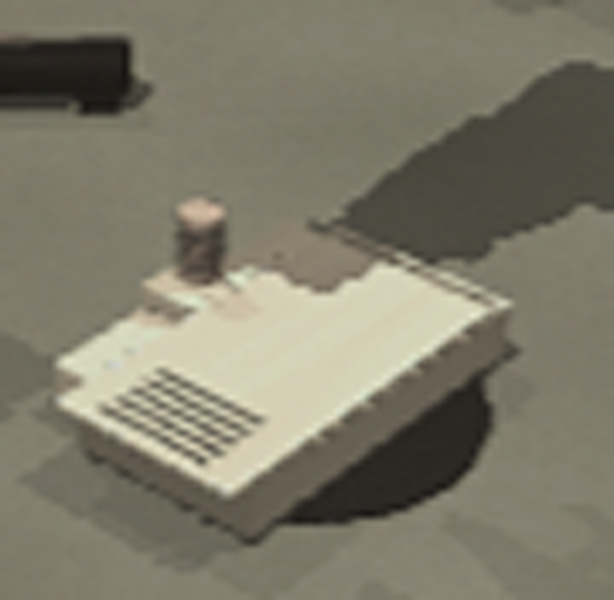

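The pin stands upright at crop (200,240), its head resting on the knuckle, and the gripper is clear. Handing in.

```bash
python3 -c "
from workcell import env
print(env.hand_in())"
```

```text
the job is handed in; nothing more can be done
None
```

The lid is locked: the smallest pin goes through the lid's knuckle and the bar hole, its head sits on the knuckle, and the job was handed in at about 16.5 s with the gripper clear.

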